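Sort the tools and bolts into their bench trays

ROBOT

A 6-joint arm with a two-finger parallel gripper is mounted at the origin on the work surface; the furniture and walls round the work are solid. World frame = base frame: x ahead of the robot, y to its left, z up, the work surface at z = 0. Lengths are in m, angles in degrees, forces in N, time in s.
With the tool pointing down it reaches from about 0.4 to 0.825 m from the base axis. Payload 7 kg.
Tool frame: the origin (TCP) lies at the very end of the fingers, on their centre line; the grasp point (between the pads) lies 19 mm behind it; z points along the fingers, y is the line along which they close (so a half turn about z gives the same grasp; the last joint's range is limited). The gripper opens to 88 mm and grips with 3 to 60 N. Pads are 19 mm wide; open, the fingers measure 130 mm over their backs; the gripper's body (78 mm by 193 mm) begins 47 mm behind the grasp point.
Start: joints at [-50.243, 20.546, 0.682, 0, -70.136, -16.507], TCP at [0.266, -0.62, 0.227] pointing down, gripper open.
Joint ranges: [-176.03, 176.03], [-82.01, 121.73], [-58.28, 71.71], [-173.87, 95.51], [-174.79, -0.11], [-173.66, 173.66]. Speed limits (degrees/s): [136.94, 136.94, 172.46, 180, 180, 180].

INTERFACE

Orientations are given as [roll, pitch, yaw] about the fixed x, y, z axes, in that order (R = Rz(yaw) Ry(pitch) Rx(roll)).
In Python, from plant import get_state, capture, close_job, regions_of gives the robot as it stands.
- The arm moves only by the tool jog_arm, never from a script. Its argument "moves" is a list of rows, each a list of 3 entries, a list of its own where there are three numbers: the shift along the tool's x, y, z in cm, then the turn about the tool's z in degrees, then the finger opening in cm, from 0 to 8.76. A call has 1 to 12 rows; each row shifts and turns the commanded pose from where the row before left it, along the tool's axes as they then stand; what a row does not reach is not made up. A row lasts 1/8 s, in which the tool goes at most 62.5 mm and 10.7 degrees, less where a joint would pass 70% of its speed; a pose out of reach is approached as far as the arm can. A call is refused whole if a number of a shift passes 6.25 or a number of a turn 10.7, either way. A call with a gripper value outside its range is refused whole. The fingers move at their own pace and stop on an object; "newtons" is the grip in N (left out, the last holds). Time passes only in rows, so rows that do not move let the fingers close. It gives the time, the measured TCP pose, the force, the opening and the grip force at its end, in the units of the state.
- get_state(): the state, without advancing time (a new reading comes with each control period).
- capture(name): name is "scene" or "top" or "wrist"; returns a dict with "pixels" (384x512x3 uint8, blue, green, red), "mtx" (3x3 intrinsics, pixels), "world_from_camera" (4x4, takes a point from camera to world coordinates); the wrist camera has in their place "hand_eye" (4x4, takes a point from camera to tool coordinates, whose origin is the TCP and whose axes are the flange's). Camera axes: x right, y down, z forward; pixel columns grow to the right and rows downward; lengths in m; the calibration is good to about 2 mm. A picture is of the moment at which its call begins: read the wrist's pose just before it. There is no depth.
- close_job(): hands the job in; it is judged then, once.
Trained networks look in a picture, given as the dict that the camera call returned (one of the last four; its "shot" number tells which), for a name from the list of things; names that differ only in an ending like _2 or _b are one class to them, and where a whole thing is asked for, a point or a joint stands for the part that bears it (a point fixed in the world has none). Each returns a list of dicts, best first, with "confidence" (0 to 1); they miss things now and then, are a little off and sometimes report something else, mostly with a low value. They report only what shows in the picture. A call takes as long as a camera call.
- regions_of(picture, thing): "pixels" (384x512 bool, what is visible of it) and "pixel" ([column, row] in pixels, amid what is visible of it).
The state is a dict: "time_s": time; "joints": joint angles; "qd": joint speeds; "joint_torque": joint torques, N m; "tcp_pos": TCP position; "eef_rot": TCP orientation; "contact_force": force on the tool from outside, world axes, zero at the start; "moment": the same for the moment, N m; "gripper_width": finger opening in m; "gripper_force": force on a finger pad.
Only numpy, scipy, OpenCV 4.12 (cv2) and the standard library are available. Lean on these libraries where they do the work, as an engineer would, in place of code of your own. Each camera call takes 0.05 s, during which the arm holds its last target. There are 200 camera calls.

TASK

Clear the bench by sorting the five loose things into the three grey trays: squeeze the pliers shut and lay them in the longest tray, lay the marker and the scriber flat in the middle-sized one, both lengthwise, and put both bolts lying flat in the square one. Everything must lie on its tray's floor and be let go; leave the drill-bit box where it stands.

Things in the scene. Friction and masses are not known exactly. Their poses are not given: they have to be found in the camera images.
- pliers: Red-handled pliers lying flat, 193 mm long (y), 12 mm high (handles 10), 0.24 kg. Origin: centre of the underside when shut; z up. Nose to -y, handles to +y, rivet at y = -44 mm. Shut: 55 mm wide at the handle ends, 51 mm at y = +25 mm. The -x handle belongs to this body, the +x handle swings. Grasp from above across both handles near y = +25 mm: closing the fingers there shuts them.
- pliers_jaw (a joint): Opening angle of the pliers: 0 = fully shut; 0.14 to 0.22 rad at the start, when the swinging handle stands out to +x by about 69 mm times the angle at y = +25 mm. The hinge stays where it is left; about 1 N at a handle moves it.
- marker: Paint marker, pale barrel with black cap, 134 mm long (y), 14 mm wide, 13 mm high, lying. Origin: centre of the underside; z up. Cap end to -y. Grasp across the barrel near the middle.
- scriber: Steel scriber with a hexagonal knurled body and a thin point, 125 mm long (y), 11 mm wide, 10 mm high, lying. Origin: centre of the underside; z up. The body runs from y = -28 to +62 mm, the thin point from -28 to -62 mm; balance point near y = +15 mm, grasp across the body there.
- bolt_a: M8 hexagon bolt, 38 mm long (y), 15 mm wide and 13 mm high at the head, lying. Origin: centre of the underside; z up. Grasp across it in the middle.
- bolt_b: Second M8 bolt, the same as the first.
- pliers_tray: The pliers' place, the longest tray: 226 mm (y) by 82 mm (x), inside 218 by 74 mm. Fixed to the bench. Plain grey open tray, 16 mm high, floor 3 mm thick, walls 4 mm thick. The middle 90 mm of each long wall is cut away for the fingers. Origin: centre of the underside; z up. 
- marking_tray: The place of the marker and the scriber, the middle-sized tray: 165 mm (y) by 104 mm (x), inside 157 by 96 mm; they lie side by side along y. Fixed to the bench. Plain grey open tray, 16 mm high, floor 3 mm thick, walls 4 mm thick. The middle 80 mm of each long wall is cut away for the fingers. Origin: centre of the underside; z up. 
- bolt_tray: The bolts' place, the square tray: 104 by 104 mm, inside 96 by 96 mm. Fixed to the bench. Plain grey open tray, 16 mm high, floor 3 mm thick, walls 4 mm thick. No cut-outs. Origin: centre of the underside; z up. 
- bit_box: Green closed drill-bit box, 46 (x) by 76 (y) by 26 mm high, loose, stands among the work; to be left where it is. Origin: centre of the underside; z up. 

How it is judged:
By the outcome, as a careful person would: the job done as asked, in the order asked, and still so for the second after the job is handed in, with the robot touching nothing.
It also fails if it takes over 112 s, if anything falls off the work surface, if the arm or the gripper's body presses on something with over 40 N, if the wrist force passes 120 N, or if a joint passes its speed limit or range.

## Working session

There is one attempt and no reset: what is moved stays moved. The work goes in short steps, Python scripts to look and compute and a tool call to move; the robot and the scene stay as the last step left them, time stands still between calls to the robot, and variables do not carry over. Pictures are saved under pics/ and viewed, at most 14 in all, crops included, and the job is handed in when it is done.

Besides the shell and the picture viewer there is one more tool, called by a JSON object that holds its "method" and its "body", one argument or row to a line. jog_arm: Moves the arm, as the interface text tells. Its arguments: {"type":"object","properties":{"moves":{"type":"array"},"newtons":{"type":"number"}},"required":["moves"]}

```bash
ls; mkdir -p pics; cat > h.py <<'E'
import numpy as np, cv2
from plant import get_state, capture, close_job, regions_of
def ray(p,z,pic,T):
    # pixel -> world point on plane z
    K=pic["mtx"]; d=np.linalg.inv(K)@np.array([p[0],p[1],1.]); d=T[:3,:3]@d; o=T[:3,3]
    return o+d*(z-o[2])/d[2]
def shape(mask,z,pic,T):
    v,u=np.nonzero(mask); K=np.array(pic["mtx"])
    P=np.array([ray((a,b),z,pic,T)[:2] for a,b in zip(u,v)])
    r=cv2.minAreaRect((P*1000).astype(np.float32)); b=cv2.boxPoints(r)
    e1,e2=b[1]-b[0],b[2]-b[1]; e=e1 if np.hypot(*e1)>np.hypot(*e2) else e2
    return np.round(r[0],1),np.round(sorted(r[1]),1),round(float(np.degrees(np.arctan2(e[1],e[0]))%180),1),P
E
python3 - <<'E'
from h import *
print(get_state())
for n in("top","scene"):
    p=capture(n); cv2.imwrite(f"pics/{n}0.png",p["pixels"])
    T=np.array(p["world_from_camera"])
    print(n,np.round(T,3).tolist(),np.round(p["mtx"],1).tolist())
    if n=="top":
        for t,z in dict(pliers=.01,marker=.007,scriber=.005,bolt_a=.006,pliers_tray=.016,marking_tray=.016,bolt_tray=.016,bit_box=.026).items():
            for r in regions_of(p,t)[:3]:
                s=shape(r["pixels"],z,p,T); print(t,round(r["confidence"],2),np.round(r["pixel"]),s[:3],r["pixels"].sum())
E
```

```text
pics
{'time_s': 0.0, 'joints': array([-5.02418426e+01,  2.05897998e+01,  6.35324999e-01, -1.97438086e-02,
       -7.01374729e+01, -1.65078433e+01]), 'qd': array([ 0.03500901,  0.07369924, -0.00545425,  0.06850524,  0.05864911,
        0.07766404]), 'joint_torque': array([ 1.64564262e-04, -5.82720351e+01,  2.93057871e+01,  6.99727580e+00,
        6.86119020e-03, -1.83726147e-04]), 'tcp_pos': array([ 0.2662475 , -0.61974262,  0.22565413]), 'eef_rot': array([ 1.79906568e+02, -8.33341050e-03, -1.56756402e+02]), 'contact_force': array([-0.25013499,  0.84986855, -0.50232191]), 'moment': array([ 0.06800145, -0.04619091, -0.04314761]), 'gripper_force': 0.0, 'gripper_width': 0.0873733168728832}
top [[0.074, -0.975, 0.209, 0.301], [-0.997, -0.072, 0.016, 0.096], [-0.001, -0.21, -0.978, 1.121], [0.0, 0.0, 0.0, 1.0]] [[425.2, 0.0, 256.8], [0.0, 425.2, 194.2], [0.0, 0.0, 1.0]]
pliers 0.81 [188. 215.] (array([464.9, 303.9]), array([ 72.2, 181. ]), 140.9) 595
marker 0.48 [257. 226.] (array([445.7, 114.1]), array([ 17.7, 131.4]), 134.4) 282
scriber 0.57 [194. 264.] (array([337. , 263.3]), array([10.
[... 176 characters left out ...]
6.7) 2508
marking_tray 0.56 [320. 175.] (array([609.9, -51. ]), array([107.4, 170.3]), 148.6) 2361
bolt_tray 0.94 [255. 146.] (array([675.9, 130.5]), array([103.5, 106.7]), 146.5) 1376
bolt_tray 0.55 [183. 212.] (array([464.9, 302.2]), array([ 75.6, 185.7]), 140.9) 663
bolt_tray 0.26 [254. 224.] (array([445. , 115.8]), array([ 14.8, 132.4]), 133.1) 270
bit_box 0.88 [245. 187.] (array([557. , 144.3]), array([48.4, 75.3]), 147.0) 495
bit_box 0.58 [256. 145.] (array([673.2, 131.9]), array([110.8, 110.9]), 55.4) 1528
scene [[-0.561, -0.445, 0.698, -0.19], [-0.828, 0.311, -0.467, 0.598], [-0.01, -0.84, -0.543, 0.6], [0.0, 0.0, 0.0, 1.0]] [[440.3, 0.0, 262.5], [0.0, 440.3, 192.1], [0.0, 0.0, 1.0]]
```

```bash
python3 - <<'E'
import cv2
a=cv2.imread("pics/top0.png"); cv2.imwrite("pics/top0x.png",cv2.resize(a[110:300,110:410],None,fx=2.66,fy=2.66,interpolation=cv2.INTER_CUBIC))
E
```

```text
(no output)
```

View pics/top0x.png

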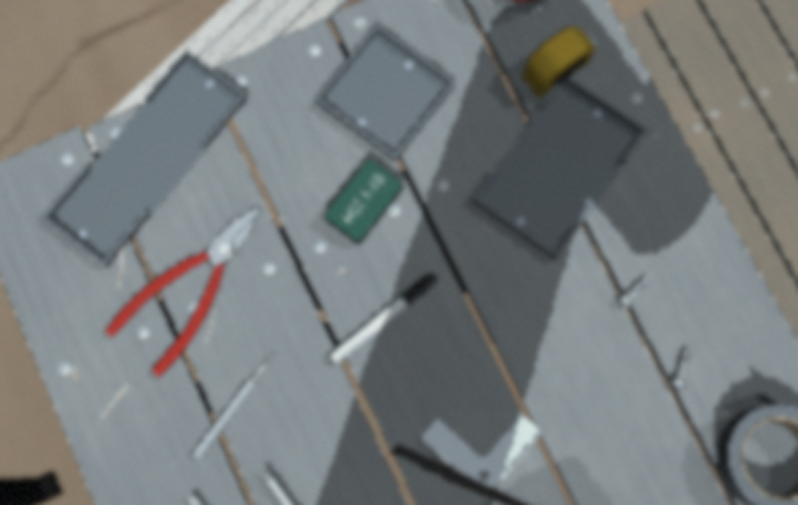

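View pics/scene0.png

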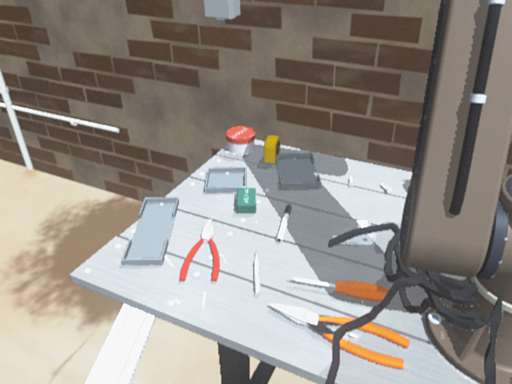

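The top view shows pliers at about crop (200,280), the scriber at (230,405), the marker at (385,315) and the box at (365,195). The bolts are at crop (630,290) and (680,365), so full-frame (347,219) and (366,247). The three trays are lined up at about 147°.

```bash
cat >> h.py <<'E'
def plan(x,y,z,yaw,n,start=None):
    """rows to world pose (m, deg) in n rows, tool down; shift taken in axes at the row's start"""
    s=get_state(); p=np.array(start[:3] if start else s["tcp_pos"]); y0=start[3] if start else s["eef_rot"][2]
    dy=(yaw-y0+180)%360-180; d=(np.array([x,y,z])-p)*100/n; rows=[]
    for i in range(n):
        a=np.radians(y0+dy*i/n); c,q=np.cos(a),np.sin(a)
        rows.append([[round(float(c*d[0]+q*d[1]),2),round(float(q*d[0]-c*d[1]),2),round(float(-d[2]),2)],round(float(-dy/n),2)])
    print(rows)
def wrist():
    s=get_state(); p=capture("wrist")
    T=np.eye(4); from scipy.spatial.transform import Rotation as R
    T[:3,:3]=R.from_euler("xyz",s["eef_rot"],degrees=True).as_matrix(); T[:3,3]=s["tcp_pos"]
    return p,T@np.array(p["hand_eye"])
def find(p,T,things):
    H=dict(pliers=.01,marker=.007,scriber=.005,bolt_a=.006,pliers_tray=.016,marking_tray=.016,bolt_tray=.016,bit_box=.026)
    for t in things:
        for r in regions_of(p,t)[:3]:
            s=shape(r["pixels"],H[t],p,T); print(t,round(r["confidence"],2),np.round(r["pixel"]),s[:3],"cen",np.round(s[3].mean(0)*1000,1),r["pixels"].sum())
E
python3 - <<'E'
from h import *
plan(.52,-.12,.27,-39,11)
print(np.round(capture("wrist")["hand_eye"],3).tolist())
p=capture("top");T=np.array(p["world_from_camera"]);
for q in[(347,219),(366,247)]:print(ray(q,.006,p,T))
E
```

```text
[[[-3.91, 3.27, -0.4], -10.7], [[-4.45, 2.48, -0.4], -10.7], [[-4.84, 1.61, -0.4], -10.7], [[-5.05, 0.69, -0.4], -10.7], [[-5.09, -0.26, -0.4], -10.7], [[-4.95, -1.2, -0.4], -10.7], [[-4.64, -2.1, -0.4], -10.7], [[-4.17, -2.93, -0.4], -10.7], [[-3.56, -3.65, -0.4], -10.7], [[-2.82, -4.25, -0.4], -10.7], [[-1.98, -4.7, -0.4], -10.7]]
[[0.001, -0.965, -0.264, 0.07], [1.0, 0.001, 0.0, 0.001], [-0.0, -0.264, 0.965, -0.158], [0.0, 0.0, 0.0, 1.0]]
[ 0.49086617 -0.12877792  0.006     ]
[ 0.42057955 -0.18044146  0.006     ]
```

{"method": "jog_arm", "body": {
  "moves": [
    [[-3.91,3.27,-0.4],-10.7,8.7],
    [[-4.45,2.48,-0.4],-10.7,8.7],
    [[-4.84,1.61,-0.4],-10.7,8.7],
    [[-5.05,0.69,-0.4],-10.7,8.7],
    [[-5.09,-0.26,-0.4],-10.7,8.7],
    [[-4.95,-1.2,-0.4],-10.7,8.7],
    [[-4.64,-2.1,-0.4],-10.7,8.7],
    [[-4.17,-2.93,-0.4],-10.7,8.7],
    [[-3.56,-3.65,-0.4],-10.7,8.7],
    [[-2.82,-4.25,-0.4],-10.7,8.7],
    [[-1.98,-4.7,-0.4],-10.7,8.7]
  ]
}}

```text
time_s: 1.98
tcp_pos: [0.5206, -0.1185, 0.2711]
eef_rot: [-180.0, -0.0, -38.7]
contact_force: [0.4, 0.0, -0.2]
gripper_width: 0.087
gripper_force: 0.0
```

```bash
python3 - <<'E'
from h import *
s=get_state();print(s["tcp_pos"],s["eef_rot"],s["joints"])
p,T=wrist();cv2.imwrite("pics/w1.png",p["pixels"])
find(p,T,["bolt_a","marking_tray"])
plan(.47,.27,.22,-37,8)
E
```

```text
[ 0.52062702 -0.11851455  0.27112635] [-1.79966135e+02 -4.05058379e-02 -3.86852482e+01] [ 8.23256127e+00  5.60190418e+00 -1.30648395e+01  6.81316100e-03
 -7.12808546e+01  4.30800189e+01]
bolt_a 0.61 [276. 171.] (array([ 492.7, -130.8]), array([ 8.1, 34.7]), 142.2) cen [ 492.7 -131.4] 99
bolt_a 0.5 [325. 194.] (array([ 417.1, -181.6]), array([14.3, 40.6]), 159.2) cen [ 415.7 -179.4] 149
marking_tray 0.78 [187. 146.] (array([614.3, -52.9]), array([106. , 166.3]), 148.9) cen [616.7 -56.4] 7166
marking_tray 0.23 [132. 230.] (array([565.8, 116.8]), array([18.6, 41.9]), 141.5) cen [566.2 117.2] 241
[[[-3.54, -3.38, 0.63], -0.23], [[-3.52, -3.39, 0.63], -0.23], [[-3.51, -3.41, 0.63], -0.23], [[-3.5, -3.42, 0.63], -0.23], [[-3.48, -3.44, 0.63], -0.23], [[-3.47, -3.45, 0.63], -0.23], [[-3.46, -3.46, 0.63], -0.23], [[-3.44, -3.48, 0.63], -0.23]]
```

View pics/w1.png

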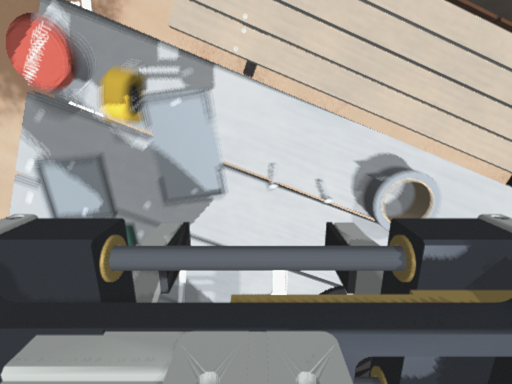

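The wrist view shows the two bolts at (276,172) and (325,190), and the fingers hide everything below row 215. So to look at something I have to stand back along tool −x. Next I go to the pliers and scriber area.

```bash
python3 - <<'E'
from h import *
plan(.37,.36,.25,-37,9)
E
```

```text
[[[-4.64, -3.09, 0.23], -0.2], [[-4.63, -3.1, 0.23], -0.2], [[-4.62, -3.12, 0.23], -0.2], [[-4.6, -3.14, 0.23], -0.2], [[-4.59, -3.15, 0.23], -0.2], [[-4.58, -3.17, 0.23], -0.2], [[-4.57, -3.18, 0.23], -0.2], [[-4.56, -3.2, 0.23], -0.2], [[-4.55, -3.22, 0.23], -0.2]]
```

{"method": "jog_arm", "body": {
  "moves": [
    [[-4.6,-3.1,0.2],-0.2,8.7],
    [[-4.6,-3.1,0.2],-0.2,8.7],
    [[-4.6,-3.1,0.2],-0.2,8.7],
    [[-4.6,-3.1,0.2],-0.2,8.7],
    [[-4.6,-3.15,0.2],-0.2,8.7],
    [[-4.6,-3.2,0.2],-0.2,8.7],
    [[-4.6,-3.2,0.2],-0.2,8.7],
    [[-4.6,-3.2,0.2],-0.2,8.7],
    [[-4.6,-3.2,0.2],-0.2,8.7]
  ]
}}

```text
time_s: 3.25
tcp_pos: [0.37, 0.3597, 0.2528]
eef_rot: [-180.0, -0.0, -37.3]
contact_force: [0.5, 0.2, -0.2]
gripper_width: 0.087
gripper_force: 0.0
```

```bash
python3 - <<'E'
from h import *
p,T=wrist();cv2.imwrite("pics/w2.png",p["pixels"])
find(p,T,["pliers","pliers_tray","marker","scriber","bit_box","bolt_tray"])
r=regions_of(p,"pliers")[0]; np.save("pl.npy",shape(r["pixels"],.01,p,T)[3])
E
```

```text
pliers 0.86 [241.  91.] (array([468.5, 305. ]), array([ 74.6, 189.8]), 143.8) cen [467.7 308.2] 2382
pliers_tray 0.93 [157.  64.] (array([566.7, 384.2]), array([ 84.6, 165.4]), 146.7) cen [568.3 381.8] 7788
marker 0.93 [362.  35.] (array([429.6, 134.5]), array([14.3, 84.4]), 133.1) cen [430.4 133.6] 707
marker 0.61 [324. 140.] (array([347.7, 257.2]), array([ 10.4, 115. ]), 148.0) cen [342.1 260.8] 454
scriber 0.73 [325. 141.] (array([347.8, 257.4]), array([ 11.9, 112.5]), 146.6) cen [341.8 260.6] 466
```

View pics/w2.png

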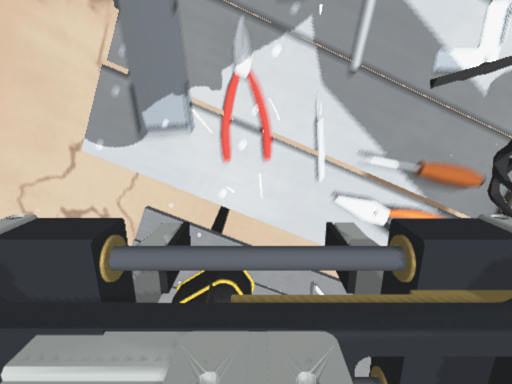

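Pliers: nose at (241,18), rivet near (243,70), handle ends at (227,158) and (267,156). Scriber at (320,140), with the box and bolts out of view. I'll work out the pliers' frame.

```bash
python3 - <<'E'
from h import *
p,T=wrist()
m=regions_of(p,"pliers")[0]["pixels"]
for row in (20,50,65,70,75,80,100,120,130,140,150,155,158,160): 
    u=np.nonzero(m[row])[0]
    if len(u): 
        g=np.split(u,np.nonzero(np.diff(u)>1)[0]+1); print(row,[(int(a[0]),int(a[-1])) for a in g])
W=lambda u,v:ray((u,v),.009,p,T)[:2]
b=p["pixels"].astype(int); red=(b[...,2]>b[...,1]+60)&m
print("red top row",np.nonzero(red)[0].min(), "mask rows",np.nonzero(m)[0].min(),np.nonzero(m)[0].max())
nose,riv,L,Rr=W(241,17),W(243,70),W(227,158),W(267,156)
for n,q in dict(nose=nose,riv=riv,L=L,R=Rr).items(): print(n,np.round(q*1000))
ang=lambda d:np.degrees(np.arctan2(d[1],d[0]))
print(np.linalg.norm(nose-(L+Rr)/2),np.linalg.norm(nose-riv),ang(L-riv),ang(Rr-riv),ang(riv-nose))
E
```

```text
20 [(239, 244)]
50 [(235, 250)]
65 [(236, 251)]
70 [(236, 252)]
75 [(234, 255)]
80 [(232, 239), (249, 258)]
100 [(226, 234), (256, 265)]
120 [(223, 230), (262, 269)]
130 [(222, 230), (263, 271)]
140 [(222, 230), (264, 272)]
150 [(223, 231), (264, 271)]
155 [(224, 231), (264, 271)]
158 [(224, 231), (265, 271)]
160 [(226, 227)]
red top row 69 mask rows 16 160
nose [547. 252.]
riv [495. 290.]
L [413. 384.]
R [379. 334.]
0.18579520201299385 0.06470772814540549 130.71633594828614 158.8380725474584 144.22942689053008
```

```bash
python3 - <<'E'
from h import *
plan(.448,.322,.06,-35.5,5)
E
```

```text
[[[1.66, -0.37, 3.86], -0.37], [[1.66, -0.35, 3.86], -0.37], [[1.67, -0.34, 3.86], -0.37], [[1.67, -0.33, 3.86], -0.37], [[1.67, -0.32, 3.86], -0.37]]
```

{"method": "jog_arm", "body": {
  "moves": [
    [[1.66,-0.35,3.86],-0.4,8.7],
    [[1.66,-0.35,3.86],-0.4,8.7],
    [[1.67,-0.34,3.86],-0.4,8.7],
    [[1.67,-0.33,3.86],-0.3,8.7],
    [[1.67,-0.32,3.86],-0.3,8.7],
    [[0,0,0],0,8.7]
  ]
}}

```text
time_s: 4.5
tcp_pos: [0.447, 0.3202, 0.057]
eef_rot: [179.7, 0.0, -35.6]
contact_force: [-1.0, -0.2, 0.6]
gripper_width: 0.0871
gripper_force: 0.0
```

```bash
python3 - <<'E'
from h import *
p,T=wrist();cv2.imwrite("pics/w3.png",p["pixels"]); print(get_state()["tcp_pos"])
find(p,T,["pliers","pliers_tray"])
E
```

```text
[0.44756405 0.32159855 0.05894071]
pliers 0.71 [247. 159.] (array([470.4, 306.3]), array([ 72.7, 189.3]), 145.1) cen [479.  299.8] 5780
```

View pics/w3.png

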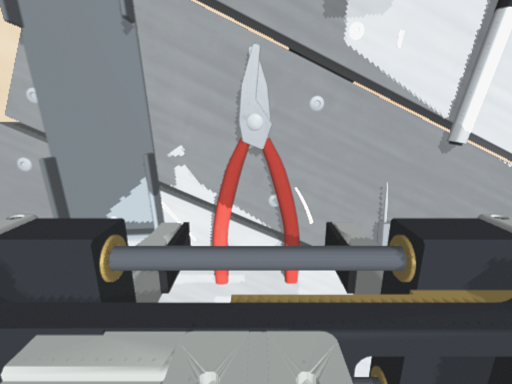

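The pliers are centred between the fingers, with the rivet at (255,121) and the handles at columns 222 and 290. I'll lower and squeeze.

{"method": "jog_arm", "body": {
  "moves": [
    [[0,0,2.5],0,8.7],
    [[0,0,2.0],0,8.7],
    [[0,0,1.0],0,8.7],
    [[0,0,0],0,8.0],
    [[0,0,0],0,7.0],
    [[0,0,0],0,6.0],
    [[0,0,0],0,5.0],
    [[0,0,0],0,4.5],
    [[0,0,0],0,4.5],
    [[0,0,0],0,4.5]
  ],
  "newtons": 30
}}

```text
time_s: 5.9
tcp_pos: [0.4477, 0.323, 0.0051]
eef_rot: [-180.0, -0.0, -35.4]
contact_force: [-2.0, -0.5, 6.1]
gripper_width: 0.0506
gripper_force: 29.6
```

```bash
python3 - <<'E'
from h import *
s=get_state();print(s["gripper_width"],s["gripper_force"],s["tcp_pos"])
p,T=wrist();
b=p["pixels"];cv2.imwrite("pics/w4.png",b)
find(p,T,["pliers"])
print(np.round(ray((255,121),.012,p,T),4))
E
```

```text
0.050641510446765084 29.634624703321606 [0.44765275 0.32304361 0.00508957]
[0.5067 0.2838 0.012 ]
```

View pics/w4.png

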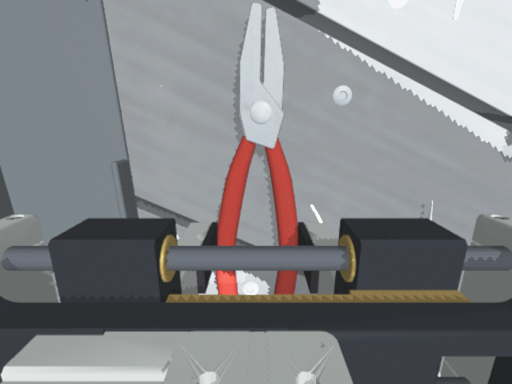

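Width is 50.6 mm at 30 N, so the pliers are shut (51 mm nominal). The rivet is at (262,112). I'll lift straight up and look at the tray from here.

{"method": "jog_arm", "body": {
  "moves": [
    [[0,0,-2],0,4.5],
    [[0,0,-4],0,4.5],
    [[0,0,-5],0,4.5],
    [[0,0,-5],0,4.5],
    [[0,0,-4],0,4.5],
    [[0,0,0],0,4.5],
    [[0,0,0],0,4.5]
  ]
}}

```text
time_s: 6.88
tcp_pos: [0.4468, 0.3224, 0.2035]
eef_rot: [179.9, 0.0, -35.5]
contact_force: [0.2, -0.2, -2.7]
gripper_width: 0.0507
gripper_force: 29.9
```

```bash
python3 - <<'E'
from h import *
s=get_state();print(s["gripper_width"],s["gripper_force"],s["tcp_pos"],s["eef_rot"])
p,T=wrist();
b=p["pixels"];cv2.imwrite("pics/w5.png",b)
find(p,T,["pliers_tray","pliers"])
Ti=np.linalg.inv(T)
def proj(x):
    c=Ti@np.append(x,1); q=p["mtx"]@c[:3]; return np.round(q[:2]/q[2]).astype(int)
# overlay hypothesised tray
c=np.array([.5904,.3677]);a=np.radians(146.7);uy=np.array([np.cos(a),np.sin(a)]);ux=np.array([uy[1],-uy[0]])
b=b.copy()
pts=[proj(np.append(c+sx*.041*ux+sy*.113*uy,.016)) for sx,sy in((1,1),(1,-1),(-1,-1),(-1,1))]
cv2.polylines(b,[np.array(pts,np.int32)],True,(0,255,255),1);cv2.imwrite("pics/w5.png",b)
E
```

```text
0.050696885298908506 29.865367927704938 [0.44681457 0.32239765 0.20354247] [ 1.79930118e+02  4.29984515e-02 -3.54765810e+01]
pliers_tray 0.68 [158.  93.] (array([591.8, 368.2]), array([ 86.8, 224.2]), 146.6) cen [599.5 362.1] 13023
pliers 0.66 [264. 146.] (array([446.5, 316.1]), array([122.9, 381.7]), 142.2) cen [466.7 306.3] 9854
```

View pics/w5.png

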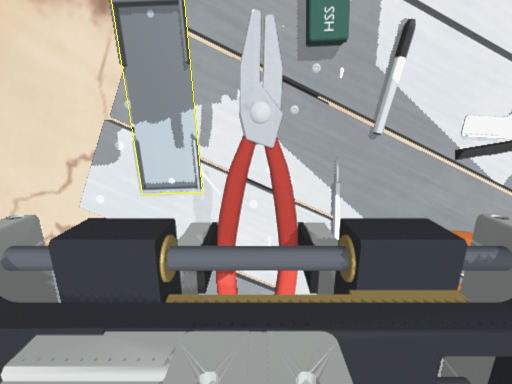

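The tray overlay fits within about 2 px, and the pliers hang straight. I'll measure the rivet and nose in the tool frame and plan the placing.

```bash
python3 - <<'E'
from h import *
p,T=wrist(); H=np.array(p["hand_eye"])
r,n=ray((261,112),-.007,p,H),ray((264,12),-.003,p,H); print(r,n)
r=np.array([.069,r[1]]);  # rivet to tcp
ang=np.degrees(np.arctan2(n[1]-0,n[0]-0)); print("axis tilt deg",ang, np.linalg.norm(n[:2]-r))
for dx in (.025,):
    yaw=-33.4+0
    plan(.5915-dx*np.cos(np.radians(yaw)),.368-dx*np.sin(np.radians(yaw)),.08,yaw,5)
E
```

```text
[ 0.07557455  0.00105668 -0.007     ] [ 0.12448356  0.00241904 -0.003     ]
axis tilt deg 1.1132642986556889 0.05550028806957477
[[[1.32, -2.4, 2.46], -0.41], [[1.34, -2.39, 2.46], -0.41], [[1.36, -2.38, 2.46], -0.41], [[1.38, -2.37, 2.46], -0.41], [[1.39, -2.36, 2.46], -0.41]]
```

{"method": "jog_arm", "body": {
  "moves": [
    [[1.27,-2.38,2.4],-0.64,4.5],
    [[1.29,-2.37,2.4],-0.64,4.5],
    [[1.31,-2.36,2.4],-0.64,4.5],
    [[1.33,-2.35,2.4],-0.64,4.5],
    [[1.35,-2.34,2.4],-0.64,4.5],
    [[0,0,2.0],0,4.5],
    [[0,0,1.5],0,4.5],
    [[0,0,0],0,4.5]
  ]
}}

```text
time_s: 8.07
tcp_pos: [0.5669, 0.3828, 0.0477]
eef_rot: [179.8, 0.0, -32.3]
contact_force: [0.1, -1.0, -1.2]
gripper_width: 0.0507
gripper_force: 29.8
```

```bash
python3 - <<'E'
from h import *
s=get_state();print(s["gripper_width"],s["gripper_force"],s["tcp_pos"],s["eef_rot"])
p,T=wrist(); cv2.imwrite("pics/w6.png",p["pixels"])
E
```

```text
0.050702391827765786 29.84693787060678 [0.56693682 0.38278981 0.04768373] [ 1.79801940e+02  3.70792485e-02 -3.22547142e+01]
```

View pics/w6.png

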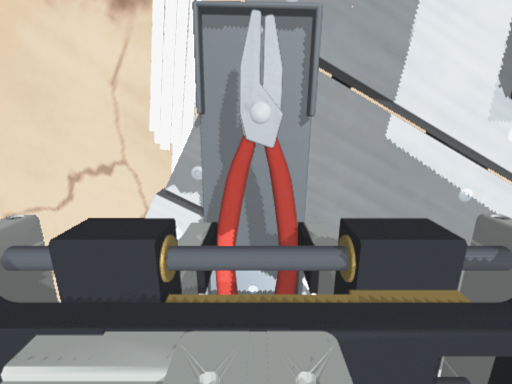

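The pliers hang centred between the tray walls (cols 197–320) with the nose clear of the end wall. I'll lower and release.

{"method": "jog_arm", "body": {
  "moves": [
    [[0,0,1.8],0,4.5],
    [[0,0,1.3],0,4.5],
    [[0,0,0.8],0,4.5],
    [[0,0,0],0,4.5],
    [[0,0,0],0,4.5]
  ]
}}

```text
time_s: 8.75
tcp_pos: [0.5681, 0.3839, 0.0109]
eef_rot: [-180.0, -0.0, -32.2]
contact_force: [-1.4, 0.3, -1.4]
gripper_width: 0.0511
gripper_force: 29.6
```

{"method": "jog_arm", "body": {
  "moves": [
    [[0,0,0.25],0,4.5],
    [[0,0,0],0,4.5],
    [[0,0,0],0,4.5]
  ]
}}

```text
time_s: 9.12
tcp_pos: [0.5682, 0.3841, 0.0085]
eef_rot: [-179.9, -0.0, -32.2]
contact_force: [0.9, 1.0, -0.5]
gripper_width: 0.0508
gripper_force: 29.5
```

{"method": "jog_arm", "body": {
  "moves": [
    [[0,0,0.05],0,5.4],
    [[0,0,0],0,6.0],
    [[0,0,0],0,6.5],
    [[0,0,-2],0,6.5],
    [[0,0,-4],0,6.5],
    [[0,0,-5],0,6.5],
    [[-2,2,-5],0,6.5],
    [[-3,5,-3],0,6.5],
    [[-3,5,0],0,6.5],
    [[0,0,0],0,6.5]
  ]
}}

```text
time_s: 10.38
tcp_pos: [0.4359, 0.3242, 0.1987]
eef_rot: [-179.9, 0.0, -32.2]
contact_force: [0.6, 0.3, 0.7]
gripper_width: 0.0649
gripper_force: 0.0
```

```bash
python3 - <<'E'
from h import *
s=get_state();print(s["gripper_width"],s["gripper_force"],s["tcp_pos"],s["eef_rot"])
p,T=wrist(); cv2.imwrite("pics/w7.png",p["pixels"])
find(p,T,["pliers_tray","pliers","marker","scriber","bit_box","bolt_tray"])
E
```

```text
0.06487833539866592 0.0 [0.43588856 0.32421962 0.19870193] [-1.79856581e+02  3.29239743e-02 -3.21873397e+01]
pliers 0.69 [155.  85.] (array([590.7, 367. ]), array([ 54.7, 189.6]), 143.7) cen [595.2 366.8] 3408
marker 0.77 [400.  74.] (array([447.4, 115.1]), array([ 16.1, 135.8]), 133.8) cen [450.7 112.4] 1393
scriber 0.66 [337. 196.] (array([350.3, 255.1]), array([10.7, 62.2]), 147.9) cen [350.1 255.1] 313
bit_box 0.81 [336.  18.] (array([542.4, 159.8]), array([38.8, 48.5]), 56.8) cen [542.9 159.5] 1759
```

View pics/w7.png

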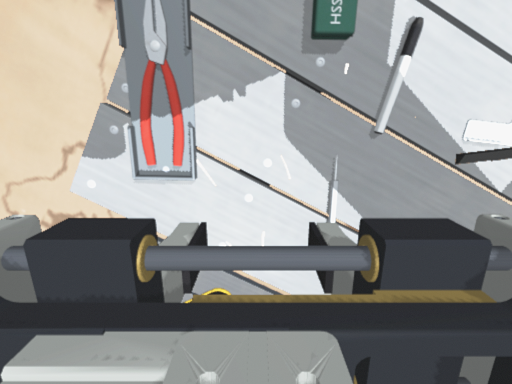

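The pliers lie shut in their tray (54.7 mm over the ends). Marker next, at (0.447, 0.115), axis 133.8°.

```bash
python3 - <<'E'
from h import *
plan(.4474,.1151,.06,-46.2,5)
E
```

```text
[[[2.39, 3.49, 2.72], 2.78], [[2.56, 3.37, 2.72], 2.78], [[2.72, 3.24, 2.72], 2.78], [[2.88, 3.1, 2.72], 2.78], [[3.02, 2.96, 2.72], 2.78]]
```

{"method": "jog_arm", "body": {
  "moves": [
    [[2.4,3.5,2.7],2.8,5],
    [[2.55,3.4,2.7],2.8,5],
    [[2.7,3.25,2.7],2.8,5],
    [[2.9,3.1,2.7],2.8,5],
    [[3.0,2.95,2.7],2.8,5],
    [[0,0,0],0,5],
    [[0,0,0],0,5]
  ]
}}

```text
time_s: 11.6
tcp_pos: [0.4472, 0.1148, 0.0611]
eef_rot: [180.0, -0.0, -46.3]
contact_force: [0.5, 0.0, 0.3]
gripper_width: 0.0503
gripper_force: 0.0
```

```bash
python3 - <<'E'
from h import *
s=get_state();print(s["gripper_width"],s["tcp_pos"],s["eef_rot"])
p,T=wrist(); cv2.imwrite("pics/w8.png",p["pixels"])
find(p,T,["marker"])
r=regions_of(p,"marker")[0]; H=np.array(p["hand_eye"]); v,u=np.nonzero(r["pixels"])
for a in range(v.min(),v.max(),25): 
    k=u[v==a]; q=ray((k.mean(),a),s["tcp_pos"][2]-.007,p,H)
    print(a,k.min(),k.max(),np.round(q[:2]*1000,1))
E
```

```text
0.05026896231142362 [0.44719244 0.1148114  0.06113283] [ 1.79988057e+02 -1.68496642e-02 -4.62724368e+01]
marker 0.84 [256. 188.] (array([446.2, 116.4]), array([ 14.7, 136.2]), 133.3) cen [456.9 105.5] 2115
127 253 260 [66.3 -1.4]
152 249 266 [47.  -0.6]
177 249 267 [26.7 -0.2]
202 250 265 [ 5.4 -0.6]
227 250 265 [-17.   -0.6]<stdin>:7: RuntimeWarning: Mean of empty slice.
  ret = ret.dtype.type(ret / rcount)
Traceback (most recent call last):
ValueError: zero-size array to reduction operation minimum which has no identity
```

The marker is centred and aligned to within 1 mm. I'll grasp it and lift.

{"method": "jog_arm", "body": {
  "moves": [
    [[0,0,2.8],0,5],
    [[0,0,2.0],0,5],
    [[0,0,0.9],0,4],
    [[0,0,0],0,2.5],
    [[0,0,0],0,1.0],
    [[0,0,0],0,0.8],
    [[0,0,0],0,0.8],
    [[0,0,-3],0,0.8],
    [[0,0,-5],0,0.8],
    [[0,0,-5],0,0.8],
    [[0,0,-3],0,0.8]
  ],
  "newtons": 25
}}

```text
time_s: 13.12
tcp_pos: [0.4469, 0.1149, 0.167]
eef_rot: [-179.8, -0.0, -46.2]
contact_force: [0.2, 0.4, -0.4]
gripper_width: 0.0123
gripper_force: 25.0
```

```bash
python3 - <<'E'
from h import *
s=get_state();print(s["gripper_width"],s["gripper_force"],s["tcp_pos"],s["eef_rot"])
plan(.50,.02,.2,-31.3,3)
E
```

```text
0.0123243952423981 24.999666418880224 [0.44693688 0.1149236  0.16703117] [-1.79797896e+02 -3.23663911e-02 -4.62419876e+01]
[[[3.51, 0.91, -1.1], -4.98], [[3.42, 1.21, -1.1], -4.98], [[3.3, 1.5, -1.1], -4.98]]
```

{"method": "jog_arm", "body": {
  "moves": [
    [[3.5,0.9,-1.1],-5,0.8],
    [[3.4,1.2,-1.1],-5,0.8],
    [[3.3,1.5,-1.1],-5,0.8],
    [[0,0,0],0,0.8],
    [[0,0,0],0,0.8]
  ]
}}

```text
time_s: 13.75
tcp_pos: [0.4989, 0.0199, 0.1969]
eef_rot: [180.0, 0.0, -31.4]
contact_force: [-0.9, -0.9, -1.4]
gripper_width: 0.0126
gripper_force: 25.0
```

```bash
python3 - <<'E'
from h import *
s=get_state();print(s["gripper_width"],s["tcp_pos"],s["eef_rot"])
p,T=wrist()
find(p,T,["marking_tray","marker"])
b=p["pixels"].copy(); Ti=np.linalg.inv(T)
def proj(x):
    c=Ti@np.append(x,1); q=p["mtx"]@c[:3]; return np.round(q[:2]/q[2]).astype(int)
for c,an,col in((np.array([.6099,-.051]),148.6,(0,0,255)),(np.array([.6143,-.0529]),148.9,(0,255,255))):
    a=np.radians(an);uy=np.array([np.cos(a),np.sin(a)]);ux=np.array([uy[1],-uy[0]])
    pts=[proj(np.append(c+sx*.052*ux+sy*.0825*uy,.016)) for sx,sy in((1,1),(1,-1),(-1,-1),(-1,1))]
    cv2.polylines(b,[np.array(pts,np.int32)],True,col,1)
cv2.imwrite("pics/w9.png",b)
E
```

```text
0.012566839480415957 [0.49893699 0.01988717 0.19689476] [ 1.79994018e+02  2.96512869e-02 -3.13515397e+01]
marking_tray 0.77 [260.  66.] (array([607. , -46.9]), array([103.6, 146.1]), 148.4) cen [611.6 -49.6] 11640
marker 0.89 [257. 195.] (array([446.9,  52.4]), array([ 32.5, 245.3]), 149.4) cen [466.5  40.3] 3102
```

View pics/w9.png

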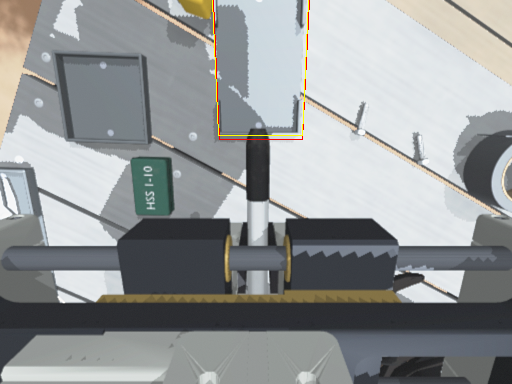

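The yellow outline, centre (0.614,−0.053) at 148.9°, fits the tray with its near edge at row 135. The marker is held straight. I'll place it 26 mm to tool +y of the tray centre.

```bash
python3 - <<'E'
from h import *
plan(.6005,-.0747,.05,-31.2,5)
p,T=wrist();print(ray((258,128),-.006,p,np.array(p["hand_eye"])))
E
```

```text
[[[2.72, 0.58, 2.94], -0.0], [[2.72, 0.58, 2.94], -0.0], [[2.72, 0.58, 2.94], -0.0], [[2.72, 0.58, 2.94], -0.0], [[2.72, 0.58, 2.94], -0.0]]
[ 0.06716288 -0.00059691 -0.006     ]
```

{"method": "jog_arm", "body": {
  "moves": [
    [[2.72,0.58,2.9],0,0.8],
    [[2.72,0.58,2.9],0,0.8],
    [[2.72,0.58,2.9],0,0.8],
    [[2.72,0.58,2.9],0,0.8],
    [[2.72,0.58,2.9],0,0.8],
    [[0,0,2.0],0,0.8],
    [[0,0,1.3],0,0.8],
    [[0,0,0.6],0,0.8],
    [[0,0,0],0,0.8],
    [[0,0,0],0,0.8]
  ]
}}

```text
time_s: 15.2
tcp_pos: [0.6012, -0.075, 0.0141]
eef_rot: [-179.9, -0.1, -31.2]
contact_force: [-0.1, 0.3, 0.5]
gripper_width: 0.0122
gripper_force: 25.0
```

{"method": "jog_arm", "body": {
  "moves": [
    [[0,0,0.3],0,0.8],
    [[0,0,0.25],0,0.8],
    [[0,0,0],0,0.8],
    [[0,0,0],0,0.8]
  ]
}}

```text
time_s: 15.7
tcp_pos: [0.6008, -0.0753, 0.0078]
eef_rot: [-180.0, -0.0, -31.2]
contact_force: [-0.4, 0.8, 2.6]
gripper_width: 0.0121
gripper_force: 25.0
```

{"method": "jog_arm", "body": {
  "moves": [
    [[0,0,0],0,1.8],
    [[0,0,0],0,2.4],
    [[0,0,0],0,2.4],
    [[0,0,-3],0,2.4],
    [[0,0,-5],0,2.4],
    [[-1,-1,-4],0,3],
    [[0,0,0],0,3]
  ]
}}

```text
time_s: 16.58
tcp_pos: [0.5994, -0.0608, 0.1315]
eef_rot: [-179.8, -0.3, -31.2]
contact_force: [0.5, 0.1, -0.2]
gripper_width: 0.0295
gripper_force: 0.0
```

```bash
python3 - <<'E'
from h import *
p,T=wrist(); find(p,T,["marker","marking_tray"]); cv2.imwrite("pics/w10.png",p["pixels"])
plan(.34,.2624,.09,-33,9)
E
```

```text
marker 0.68 [266. 174.] (array([599. , -73.5]), array([ 14.8, 135. ]), 149.1) cen [604.1 -76.5] 1507
marking_tray 0.56 [242. 162.] (array([619. , -54.2]), array([103.4, 155.6]), 148.5) cen [630.3 -59.8] 11354
[[[-4.31, -1.6, 0.41], 0.19], [[-4.31, -1.58, 0.41], 0.19], [[-4.32, -1.57, 0.41], 0.19], [[-4.32, -1.55, 0.41], 0.19], [[-4.33, -1.54, 0.41], 0.19], [[-4.33, -1.52, 0.41], 0.19], [[-4.34, -1.51, 0.41], 0.19], [[-4.34, -1.5, 0.41], 0.19], [[-4.35, -1.48, 0.41], 0.19]]
```

View pics/w10.png

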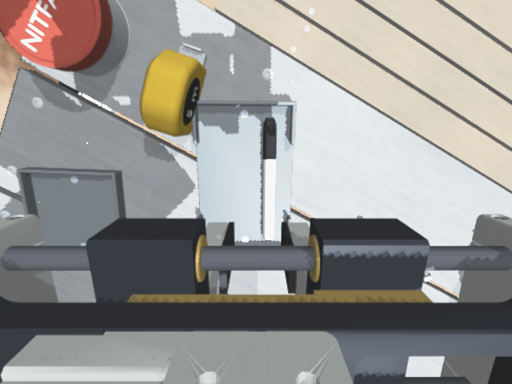

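The marker lies flat on the right-hand side of the tray (col 268). The yellow tape at (172,90) lies beyond the gripper's footprint for the scriber. Now the scriber.

{"method": "jog_arm", "body": {
  "moves": [
    [[-4.3,-1.6,0.3],0.2,3],
    [[-4.3,-1.58,0.3],0.2,3],
    [[-4.3,-1.57,0.3],0.2,3],
    [[-4.3,-1.55,0.3],0.2,3],
    [[-4.35,-1.54,0.3],0.2,3],
    [[-4.35,-1.52,0.3],0.2,4],
    [[-4.35,-1.5,0.3],0.2,5],
    [[-4.35,-1.5,0.3],0.2,5],
    [[-4.35,-1.5,0.3],0.2,5],
    [[0,0,2],0,5],
    [[0,0,1.5],0,5],
    [[0,0,0],0,5]
  ]
}}

```text
time_s: 18.23
tcp_pos: [0.3398, 0.2611, 0.0639]
eef_rot: [179.7, -0.0, -33.1]
contact_force: [1.0, 0.6, 0.5]
gripper_width: 0.0502
gripper_force: 0.0
```

```bash
python3 - <<'E'
from h import *
s=get_state();print(s["gripper_width"],s["tcp_pos"],s["eef_rot"])
p,T=wrist(); find(p,T,["scriber"])
for r in regions_of(p,"scriber")[:1]:
    H=np.array(p["hand_eye"]); v,u=np.nonzero(r["pixels"])
    for a in sorted(set(v))[::8]: 
        k=u[v==a]; q=ray((k.mean(),a),s["tcp_pos"][2]-.005,p,H)
        print(a,k.min(),k.max(),np.round(q[:2]*1000,1))
E
```

```text
0.050179636742787394 [0.33983841 0.26108909 0.06388831] [ 1.79726772e+02 -2.25197602e-02 -3.30545629e+01]
scriber 0.61 [258. 194.] (array([353.1, 253.5]), array([ 10.2, 100.8]), 147.3) cen [347.2 257.1] 1133
128 256 256 [65.6 -2. ]
139 256 256 [57. -2.]
147 255 258 [50.7 -1.6]
155 255 258 [44.2 -1.6]
163 251 263 [37.7 -1.2]
171 251 263 [31.  -1.2]
179 251 263 [24.3 -1.2]
187 251 262 [17.4 -1.6]
195 251 263 [10.4 -1.2]
203 252 263 [ 3.3 -0.7]
211 252 263 [-4.  -0.7]
219 252 263 [-11.3  -0.7]
227 252 263 [-18.8  -0.7]
235 252 263 [-26.4  -0.7]
243 254 263 [-34.2   0.2]
```

The scriber is 1 mm off centre and parallel. The body starts 39 mm ahead, so I'll shift back 4 mm and grasp.

{"method": "jog_arm", "body": {
  "moves": [
    [[-0.4,-0.1,2.8],0,4],
    [[0,0,2.0],0,3.5],
    [[0,0,1.2],0,3],
    [[0,0,0],0,2],
    [[0,0,0],0,1.0],
    [[0,0,0],0,0.6],
    [[0,0,0],0,0.6],
    [[0,0,-0.0],0,0.6]
  ],
  "newtons": 25
}}

```text
time_s: 19.38
tcp_pos: [0.3381, 0.266, 0.0061]
eef_rot: [-179.9, 0.0, -33.0]
contact_force: [-0.7, -1.1, 4.4]
gripper_width: 0.0076
gripper_force: 22.4
```

{"method": "jog_arm", "body": {
  "moves": [
    [[0,0,0],0,0.3],
    [[0,0,0],0,0.3],
    [[0,0,-1],0,0.3],
    [[0,0,-2],0,0.3],
    [[0,0,-3],0,0.3],
    [[0,0,-3],0,0.3],
    [[0,0,-3],0,0.3],
    [[0,0,0],0,0.3]
  ]
}}

```text
time_s: 20.38
tcp_pos: [0.3386, 0.2669, 0.1282]
eef_rot: [-179.7, 0.0, -33.0]
contact_force: [-0.6, 0.4, -0.6]
gripper_width: 0.0078
gripper_force: 21.3
```

```bash
python3 - <<'E'
from h import *
s=get_state();print(s["gripper_width"],s["gripper_force"],s["tcp_pos"],s["eef_rot"])
p,T=wrist(); cv2.imwrite("pics/w11.png",p["pixels"])
for r in regions_of(p,"scriber")[:1]:
    H=np.array(p["hand_eye"]); v,u=np.nonzero(r["pixels"])
    for a in sorted(set(v))[::12]: 
        k=u[v==a]; q=ray((k.mean(),a),-.003,p,H)
        print(a,k.min(),k.max(),np.round(q[:2]*1000,1))
plan(.614+.026*.518-.015*.855,-.0525+.026*.855+.015*.518,.16,-31.2,9)
E
```

```text
0.007759678686893627 21.345869824290276 [0.33859536 0.26688426 0.12821712] [-1.79712935e+02  2.06776250e-02 -3.30339369e+01]
112 257 257 [75.7 -1.1]
124 256 258 [69.3 -1.1]
136 256 259 [62.6 -0.9]
148 255 259 [55.8 -1.1]
160 256 259 [48.9 -0.8]
172 248 267 [41.7 -0.8]
184 249 266 [34.4 -0.8]
196 249 265 [26.9 -1.1]
208 250 265 [19.3 -0.8]
220 250 265 [11.4 -0.8]
232 252 263 [ 3.3 -0.8]
244 252 263 [-5.  -0.8]
281 251 264 [-31.9  -0.8]
293 251 264 [-41.2  -0.7]
[[[4.32, 1.0, -0.38], -0.21], [[4.32, 1.02, -0.38], -0.21], [[4.32, 1.03, -0.38], -0.21], [[4.31, 1.05, -0.38], -0.21], [[4.31, 1.06, -0.38], -0.21], [[4.31, 1.08, -0.38], -0.21], [[4.3, 1.1, -0.38], -0.21], [[4.3, 1.11, -0.38], -0.21], [[4.29, 1.13, -0.38], -0.21]]
```

View pics/w11.png

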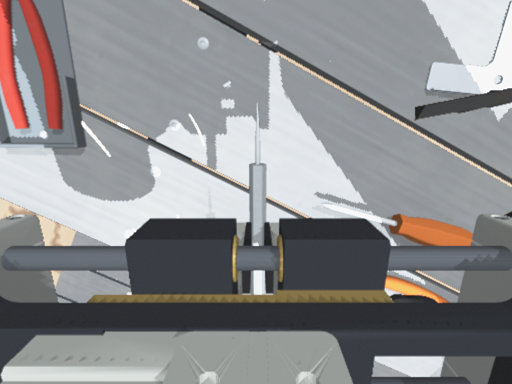

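The scriber is held level and straight (col 257). On to the tray, tool −y side.

{"method": "jog_arm", "body": {
  "moves": [
    [[4.3,1.0,-0.3],-0.2,0.3],
    [[4.3,1.02,-0.3],-0.2,0.3],
    [[4.3,1.03,-0.2],-0.2,0.3],
    [[4.3,1.05,0],-0.2,0.3],
    [[4.3,1.06,0],-0.2,0.3],
    [[4.3,1.08,0],-0.2,0.3],
    [[4.3,1.1,0],-0.2,0.3],
    [[4.3,1.1,0],-0.2,0.3],
    [[4.3,1.1,1],-0.2,0.3],
    [[0.1,0.1,4],0,0.3],
    [[0,0,4],0,0.3],
    [[0,0,0],0,0.3]
  ]
}}

```text
time_s: 21.98
tcp_pos: [0.6112, -0.0239, 0.0393]
eef_rot: [179.6, 0.4, -31.3]
contact_force: [-0.2, -0.2, -0.2]
gripper_width: 0.0072
gripper_force: 21.3
```

```bash
python3 - <<'E'
from h import *
s=get_state();print(s["gripper_width"],s["tcp_pos"],s["eef_rot"])
plan(.614+.026*.518-.015*.855,-.0525+.026*.855+.015*.518,.02,-31.2,2)
p,T=wrist(); cv2.imwrite("pics/w12.png",p["pixels"])
E
```

```text
0.0072350927918613025 [ 0.61115159 -0.0239075   0.03933569] [179.64283009   0.37991546 -31.30952723]
[[[0.11, -0.15, 0.97], -0.05], [[0.11, -0.15, 0.97], -0.05]]
```

View pics/w12.png

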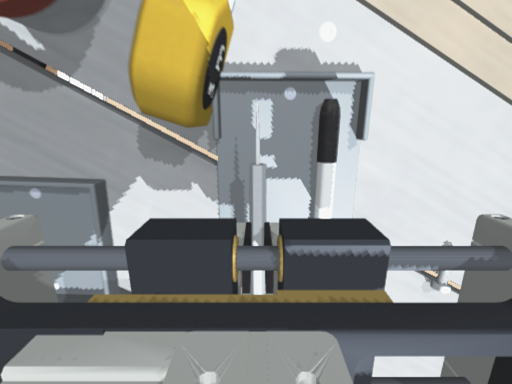

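The scriber hangs over the left half (col 258) and the marker is on the right (col 328). There is room for the fingers, so I'll lower.

{"method": "jog_arm", "body": {
  "moves": [
    [[0.1,-0.15,1.5],0,0.3],
    [[0.1,-0.15,1.0],0,0.3],
    [[0,0,0.4],0,0.3],
    [[0,0,0],0,0.3],
    [[0,0,0],0,0.3]
  ]
}}

```text
time_s: 22.65
tcp_pos: [0.6181, -0.0214, 0.0151]
eef_rot: [-180.0, -0.0, -31.2]
contact_force: [-0.2, -0.4, -0.3]
gripper_width: 0.0078
gripper_force: 21.3
```

{"method": "jog_arm", "body": {
  "moves": [
    [[0,0,0.35],0,0.3],
    [[0,0,0.2],0,0.3],
    [[0,0,0],0,0.3],
    [[0,0,0],0,0.3]
  ]
}}

```text
time_s: 23.15
tcp_pos: [0.6179, -0.0214, 0.0092]
eef_rot: [-180.0, -0.0, -31.2]
contact_force: [-1.0, 0.3, 1.5]
gripper_width: 0.0075
gripper_force: 21.7
```

{"method": "jog_arm", "body": {
  "moves": [
    [[0,0,0],0,1.4],
    [[0,0,0],0,2.0],
    [[0,0,0],0,2.0],
    [[0,0,-3],0,2.0],
    [[0,0,-5],0,2.0],
    [[-5,0,-3],0,3],
    [[-5,2,0],0,3],
    [[-5,4,0],0,3],
    [[-4,4,0],0,3],
    [[0,0,0],0,3]
  ]
}}

```text
time_s: 24.4
tcp_pos: [0.4013, -0.0093, 0.1192]
eef_rot: [-180.0, 0.0, -31.2]
contact_force: [1.3, 0.1, 0.4]
gripper_width: 0.0298
gripper_force: 0.0
```

```bash
python3 - <<'E'
from h import *
s=get_state();print(s["gripper_width"],s["tcp_pos"],s["eef_rot"])
p,T=wrist(); cv2.imwrite("pics/w13.png",p["pixels"]); find(p,T,["marker","scriber","bolt_a"])
E
```

```text
0.029820066992757847 [ 0.40127091 -0.00926552  0.11924029] [-1.79971657e+02  3.81007393e-02 -3.12453741e+01]
marker 0.58 [204.  23.] (array([558.8, -48.7]), array([14.1, 37.6]), 151.5) cen [559.8 -49.1] 684
scriber 0.77 [147.  13.] (array([592.2,  -4. ]), array([11. , 27.6]), 148.9) cen [592.7  -4.2] 430
bolt_a 0.73 [401.  87.] (array([ 418.5, -181.2]), array([12.7, 36.7]), 161.8) cen [ 417.7 -179.6] 346
bolt_a 0.67 [322.  45.] (array([ 493. , -129.9]), array([13.7, 39. ]), 145.0) cen [ 490.6 -129.7] 458
bolt_a 0.51 [ 39. 132.] (array([564. , 151.4]), array([64., 80.]), 147.2) cen [565.4 150.5] 5090
```

View pics/w13.png

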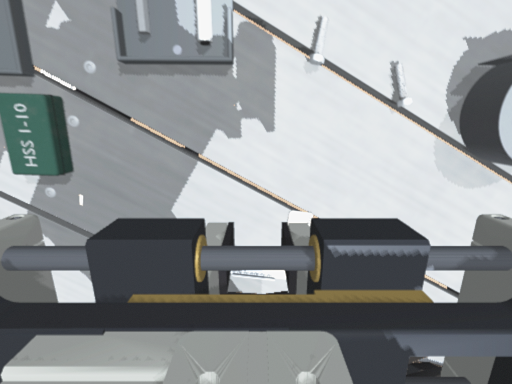

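The wrist view shows bolts at (318,40) and (401,85), with both pens lying in the marking tray. That uses up my pictures, so I go by numbers from here. Bolt A first, at (0.493,−0.130), 145°.

```bash
python3 - <<'E'
from h import *
plan(.4925,-.1300,.06,-35,4)
E
```

```text
[[[3.43, 1.5, 1.49], 0.94], [[3.45, 1.44, 1.49], 0.94], [[3.48, 1.38, 1.49], 0.94], [[3.5, 1.33, 1.49], 0.94]]
```

{"method": "jog_arm", "body": {
  "moves": [
    [[3.4,1.5,1.5],0.9,4],
    [[3.45,1.45,1.5],0.9,4],
    [[3.5,1.4,1.5],0.9,4],
    [[3.5,1.35,1.5],0.9,4],
    [[0,0,0],0,4],
    [[0,0,0],0,4]
  ]
}}

```text
time_s: 25.35
tcp_pos: [0.4911, -0.131, 0.0584]
eef_rot: [179.9, 0.1, -34.9]
contact_force: [0.5, -0.3, 0.1]
gripper_width: 0.0403
gripper_force: 0.0
```

```bash
cat >> h.py <<'E'
def prof(t,zobj,step=8):
    s=get_state();print(s["gripper_width"],s["tcp_pos"],s["eef_rot"])
    p,T=wrist(); find(p,T,[t]); H=np.array(p["hand_eye"])
    for r in regions_of(p,t)[:2]:
        v,u=np.nonzero(r["pixels"]); print(round(r["confidence"],2))
        for a in sorted(set(v))[::step]:
            k=u[v==a]; print(a,k.min(),k.max(),np.round(ray((k.mean(),a),zobj,p,H)[:2]*1000,1))
E
python3 - <<'E'
from h import *
prof("bolt_a",get_state()["tcp_pos"][2]-.006)
E
```

```text
0.04027319064972024 [ 0.49111935 -0.13098378  0.05835648] [ 1.79936870e+02  7.35248925e-02 -3.49024286e+01]
bolt_a 0.6 [113. 123.] (array([603.6, -73.6]), array([ 15.2, 134.2]), 148.7) cen [608.3 -76.7] 3308
0.6
40 90 100 [ 126.3 -116.2]
48 88 106 [ 121.1 -115.6]
56 89 108 [ 116.  -115.3]
64 90 110 [ 110.7 -115.1]
72 92 111 [ 105.3 -114.8]
80 94 113 [  99.9 -114.2]
88 95 115 [  94.4 -113.9]
96 97 116 [  88.8 -113.6]
104 99 118 [  83.2 -113. ]
112 102 119 [  77.4 -112.3]
120 103 121 [  71.6 -112. ]
128 105 122 [  65.6 -111.7]
136 106 124 [  59.6 -111.4]
144 108 125 [  53.5 -111.1]
152 110 127 [  47.3 -110.4]
160 111 129 [  41.  -110.1]
168 114 130 [  34.5 -109.3]
176 116 132 [  28.  -108.6]
184 117 133 [  21.4 -108.7]
192 118 135 [  14.6 -108.3]
200 120 136 [   7.8 -108. ]
208 121 138 [   0.8 -107.6]
216 123 139 [  -6.3 -107.2]
```

{"method": "jog_arm", "body": {
  "moves": [
    [[-2,0,0],0,4],
    [[-2,0,0],0,4],
    [[0,0,0],0,4],
    [[0,0,0],0,4]
  ]
}}

```text
time_s: 26.0
tcp_pos: [0.4592, -0.1076, 0.0598]
eef_rot: [-179.9, -0.1, -34.8]
contact_force: [0.1, -0.1, 0.2]
gripper_width: 0.0398
gripper_force: 0.0
```

```bash
python3 - <<'E'
from h import *
prof("bolt_a",get_state()["tcp_pos"][2]-.006,5)
E
```

```text
0.03981667203404471 [ 0.45917185 -0.10756374  0.05984528] [-1.79938115e+02 -7.89489422e-02 -3.47694308e+01]
bolt_a 0.86 [357. 199.] (array([ 418.8, -182.1]), array([14.3, 38.2]), 160.3) cen [ 418.  -180.1] 438
bolt_a 0.59 [259. 160.] (array([ 493.3, -129.3]), array([13.9, 38.5]), 145.3) cen [ 490.7 -129.5] 502
0.86
178 349 354 [26.2 75.9]
183 348 357 [22.  77.1]
188 350 358 [17.8 78.8]
193 351 360 [13.5 80.4]
198 352 362 [ 9.2 82.1]
203 354 363 [ 4.9 83.8]
208 355 365 [ 0.5 85.5]
213 356 371 [-4.  88.9]
0.59
136 259 262 [59.6  1.6]
141 257 265 [55.8  2. ]
146 257 265 [51.9  2. ]
151 256 264 [48.   1.2]
156 255 264 [44.   0.8]
161 255 263 [40.   0.4]
166 254 262 [36.  -0.3]
171 254 262 [31.9 -0.3]
176 249 262 [27.8 -2.4]
181 248 265 [23.6 -1.6]
```

{"method": "jog_arm", "body": {
  "moves": [
    [[2.15,0,0],2,4],
    [[2.15,0.05,1],2,4],
    [[0,0,2.4],0,3.5],
    [[0,0,1.5],0,3],
    [[0,0,0.7],0,3],
    [[0,0,0],0,3],
    [[0,0,0],0,3]
  ]
}}

```text
time_s: 27.02
tcp_pos: [0.4933, -0.1334, 0.0038]
eef_rot: [-180.0, -0.0, -38.8]
contact_force: [0.1, 0.3, -0.2]
gripper_width: 0.0299
gripper_force: 0.0
```

{"method": "jog_arm", "body": {
  "moves": [
    [[0,0,0],0,2],
    [[0,0,0],0,1],
    [[0,0,0],0,0.5],
    [[0,0,0],0,0.3],
    [[0,0,0],0,0.3],
    [[0,0,-1],0,0.3],
    [[0,0,-3],0,0.3],
    [[0,0,-4],0,0.3],
    [[0,0,-4],0,0.3],
    [[0,0,0],0,0.3]
  ],
  "newtons": 25
}}

```text
time_s: 28.28
tcp_pos: [0.4949, -0.1336, 0.1268]
eef_rot: [-179.8, -0.3, -38.8]
contact_force: [-0.7, 0.8, -0.8]
gripper_width: 0.0108
gripper_force: 24.9
```

```bash
python3 - <<'E'
from h import *
prof("bolt_a",-.003,5)
E
```

```text
0.010839420291966178 [ 0.49489451 -0.13358364  0.1268043 ] [-179.75798049   -0.28917597  -38.82730934]
bolt_a 0.76 [260. 225.] (array([ 462. , -105.9]), array([12.6, 45.9]), 140.9) cen [ 461.9 -105.7] 439
bolt_a 0.68 [329. 205.] (array([ 428.4, -182.9]), array([ 7.8, 22.8]), 166.7) cen [ 428.8 -182.9] 129
0.76
207 257 258 [19.8 -0.8]
212 252 263 [16.6 -0.8]
217 252 263 [13.3 -0.7]
222 253 263 [10.  -0.4]
227 252 263 [ 6.6 -0.7]
232 252 263 [ 3.2 -0.7]
237 252 263 [-0.2 -0.7]
242 252 263 [-3.7 -0.7]
0.68
199 327 330 [25.  42.5]
204 326 333 [21.8 43.4]
209 328 334 [18.6 44.5]
214 330 336 [15.3 46. ]
```

Bolt A is held by its middle. On to a viewpoint for the bolt tray.

```bash
python3 - <<'E'
from h import *
plan(.58,.195,.19,-33.5,7)
E
```

```text
[[[-1.97, -4.44, -0.96], -0.77], [[-1.91, -4.47, -0.96], -0.77], [[-1.85, -4.49, -0.96], -0.77], [[-1.79, -4.52, -0.96], -0.77], [[-1.73, -4.54, -0.96], -0.77], [[-1.67, -4.56, -0.96], -0.77], [[-1.61, -4.58, -0.96], -0.77]]
```

{"method": "jog_arm", "body": {
  "moves": [
    [[-1.95,-4.45,-0.9],-0.75,0.3],
    [[-1.9,-4.45,-0.9],-0.75,0.3],
    [[-1.85,-4.5,-0.9],-0.75,0.3],
    [[-1.8,-4.5,-0.9],-0.75,0.3],
    [[-1.75,-4.55,-0.9],-0.75,0.3],
    [[-1.65,-4.55,-0.9],-0.8,0.3],
    [[-1.6,-4.6,-0.9],-0.8,0.3],
    [[0,0,0],0,0.3],
    [[0,0,0],0,0.3]
  ]
}}

```text
time_s: 29.55
tcp_pos: [0.58, 0.1945, 0.1844]
eef_rot: [179.8, 0.1, -33.5]
contact_force: [0.2, -0.3, -0.9]
gripper_width: 0.0108
gripper_force: 24.9
```

```bash
python3 - <<'E'
from h import *
s=get_state();print(s["gripper_width"],s["tcp_pos"],s["eef_rot"])
p,T=wrist(); find(p,T,["bolt_tray","bit_box","bolt_a","pliers","pliers_tray"])
E
```

```text
0.010819149832805687 [0.57996087 0.19445624 0.18443977] [ 1.79836345e+02  7.79817531e-02 -3.34859395e+01]
bolt_tray 0.65 [257.  75.] (array([679.8, 131.5]), array([103.2, 103.5]), 56.7) cen [681.9 130.2] 8927
bit_box 0.6 [304. 168.] (array([563.6, 144.9]), array([47.3, 76. ]), 147.2) cen [564.3 144.1] 2374
bolt_a 0.67 [258. 227.] (array([522.5, 232.4]), array([15.3, 52.7]), 146.5) cen [522.  232.8] 423
pliers 0.87 [144. 196.] (array([642. , 335.2]), array([27.6, 79. ]), 145.8) cen [643.9 334.4] 945
pliers_tray 0.92 [129. 186.] (array([606.5, 357.4]), array([ 86. , 194.3]), 146.5) cen [653.5 330.1] 3472
```

```bash
python3 - <<'E'
from h import *
plan(.6974,.1192,.06,-33.3,4)
E
```

```text
[[[3.46, -0.05, 3.15], -0.06], [[3.46, -0.05, 3.15], -0.06], [[3.46, -0.05, 3.15], -0.06], [[3.47, -0.04, 3.15], -0.06]]
```

{"method": "jog_arm", "body": {
  "moves": [
    [[3.46,-0.05,3.1],0,0.3],
    [[3.46,-0.05,3.1],0,0.3],
    [[3.46,-0.05,3.1],0,0.3],
    [[3.46,-0.05,3.1],0,0.3],
    [[0,0,2],0,0.3],
    [[0,0,1.5],0,0.3],
    [[0,0,0.8],0,0.3],
    [[0,0,0],0,0.3],
    [[0,0,0],0,0.3]
  ]
}}

```text
time_s: 30.98
tcp_pos: [0.6978, 0.1208, 0.0204]
eef_rot: [-179.9, -0.1, -33.5]
contact_force: [0.5, -0.6, -0.7]
gripper_width: 0.0107
gripper_force: 24.9
```

{"method": "jog_arm", "body": {
  "moves": [
    [[0,0,0.8],0,0.3],
    [[0,0,0.4],0,0.3],
    [[0,0,0],0,0.3],
    [[0,0,0],0,0.3]
  ]
}}

```text
time_s: 31.48
tcp_pos: [0.6973, 0.1201, 0.0071]
eef_rot: [180.0, 0.0, -33.5]
contact_force: [-0.1, 1.2, 0.5]
gripper_width: 0.0107
gripper_force: 24.9
```

{"method": "jog_arm", "body": {
  "moves": [
    [[0,0,0],0,1.8],
    [[0,0,0],0,2.2],
    [[0,0,0],0,2.2],
    [[0,0,-3],0,2.2],
    [[0,0,-5],0,2.5],
    [[-3,0,-4],0,3],
    [[-4,0,0],0,3],
    [[0,0,0],0,3]
  ]
}}

```text
time_s: 32.48
tcp_pos: [0.6374, 0.1601, 0.1285]
eef_rot: [-179.9, -0.0, -33.4]
contact_force: [0.8, 0.3, -0.3]
gripper_width: 0.0302
gripper_force: 0.0
```

```bash
python3 - <<'E'
from h import *
s=get_state();print(s["gripper_width"],s["tcp_pos"],s["eef_rot"])
p,T=wrist(); find(p,T,["bolt_a","bolt_tray"])
plan(.39,-.173,.08,-15,8)
E
```

```text
0.03022718872894171 [0.63744423 0.16011509 0.1284792 ] [-1.79909756e+02 -1.04321692e-02 -3.33913547e+01]
bolt_a 0.51 [257. 121.] (array([696.7, 121.5]), array([14.5, 37.4]), 146.7) cen [694.7 122.8] 289
bolt_tray 0.93 [262. 140.] (array([680.3, 131.7]), array([104.6, 105.1]), 57.3) cen [681.9 130.1] 10700
[[[-0.31, 5.18, 0.59], -2.31], [[-0.52, 5.16, 0.59], -2.31], [[-0.73, 5.14, 0.59], -2.31], [[-0.93, 5.1, 0.59], -2.31], [[-1.14, 5.06, 0.59], -2.31], [[-1.34, 5.01, 0.59], -2.31], [[-1.54, 4.95, 0.59], -2.31], [[-1.74, 4.89, 0.59], -2.31]]
```

Bolt A lies in the tray as planned. Now bolt B.

{"method": "jog_arm", "body": {
  "moves": [
    [[-0.3,5.2,0],-2.3,4],
    [[-0.5,5.15,0],-2.3,4],
    [[-0.75,5.15,0],-2.3,4],
    [[-0.95,5.1,0.5],-2.3,4],
    [[-1.15,5.05,0.5],-2.3,4],
    [[-1.35,5.0,1],-2.3,4],
    [[-1.55,4.95,1],-2.3,4],
    [[-1.75,4.9,1.5],-2.3,4],
    [[0,0,2],0,4],
    [[0,0,0],0,4],
    [[0,0,0],0,4]
  ]
}}

```text
time_s: 34.0
tcp_pos: [0.3897, -0.1728, 0.0625]
eef_rot: [180.0, -0.0, -15.1]
contact_force: [0.9, -0.3, -0.2]
gripper_width: 0.0399
gripper_force: 0.0
```

```bash
python3 - <<'E'
from h import *
prof("bolt_a",get_state()["tcp_pos"][2]-.006,5)
E
```

```text
0.03990130783678455 [ 0.38974451 -0.17284772  0.06254601] [ 1.79987566e+02 -1.15830472e-02 -1.50933966e+01]
bolt_a 0.58 [256. 175.] (array([ 418.6, -179.8]), array([12.6, 38.4]), 165.0) cen [ 417.  -179.6] 463
0.58
150 259 261 [48.8  1.1]
155 254 262 [44.8 -0.5]
160 254 262 [40.8 -0.5]
165 254 262 [36.7 -0.5]
170 254 262 [32.6 -0.5]
175 254 262 [28.4 -0.5]
180 254 262 [24.2 -0.4]
185 254 262 [20.  -0.4]
190 250 265 [15.7 -0.9]
195 251 264 [11.3 -0.8]
```

{"method": "jog_arm", "body": {
  "moves": [
    [[1.6,0,0],0,4],
    [[1.55,-0.05,1],0,4],
    [[0,0,2.6],0,3.5],
    [[0,0,1.5],0,3],
    [[0,0,0.75],0,3],
    [[0,0,0],0,3],
    [[0,0,0],0,3]
  ]
}}

```text
time_s: 35.02
tcp_pos: [0.4202, -0.1805, 0.0042]
eef_rot: [-180.0, -0.1, -15.1]
contact_force: [0.1, 0.6, 0.3]
gripper_width: 0.0303
gripper_force: 0.0
```

{"method": "jog_arm", "body": {
  "moves": [
    [[0,0,0],0,2],
    [[0,0,0],0,1],
    [[0,0,0],0,0.5],
    [[0,0,0],0,0.3],
    [[0,0,0],0,0.3],
    [[0,0,-1],0,0.3],
    [[0,0,-3],0,0.3],
    [[0,0,-4],0,0.3],
    [[0,0,-4],0,0.3],
    [[0,0,-2],0,0.3],
    [[0,0,0],0,0.3]
  ]
}}

```text
time_s: 36.4
tcp_pos: [0.4204, -0.1805, 0.1457]
eef_rot: [-179.9, -0.2, -15.1]
contact_force: [0.1, 0.0, -0.5]
gripper_width: 0.0106
gripper_force: 24.8
```

```bash
python3 - <<'E'
from h import *
prof("bolt_a",-.003,5)
plan(.680-.022*.836,.1315+.022*.549,.16,-33.3,8)
E
```

```text
0.01062224107875427 [ 0.42041085 -0.18045438  0.14565333] [-179.93857307   -0.22436656  -15.09339179]
bolt_a 0.88 [257. 226.] (array([ 370.6, -166.7]), array([14.4, 49.1]), 164.7) cen [ 371.1 -166.8] 450
0.88
208 255 261 [19.6 -0.6]
213 253 264 [16.3 -0.3]
218 253 264 [13.  -0.3]
223 252 263 [ 9.7 -0.9]
228 252 263 [ 6.4 -0.9]
233 253 263 [ 3.  -0.6]
238 252 263 [-0.5 -0.9]
243 252 263 [-3.9 -0.9]
[[[1.88, -4.7, -0.21], 2.27], [[1.69, -4.77, -0.21], 2.27], [[1.5, -4.83, -0.21], 2.27], [[1.3, -4.89, -0.21], 2.27], [[1.11, -4.94, -0.21], 2.27], [[0.91, -4.98, -0.21], 2.27], [[0.71, -5.01, -0.21], 2.27], [[0.51, -5.03, -0.21], 2.27]]
```

{"method": "jog_arm", "body": {
  "moves": [
    [[1.9,-4.7,-0.2],2.3,0.3],
    [[1.7,-4.75,-0.2],2.3,0.3],
    [[1.5,-4.85,-0.2],2.3,0.3],
    [[1.3,-4.9,-0.2],2.25,0.3],
    [[1.1,-4.95,0],2.25,0.3],
    [[0.9,-5.0,0],2.25,0.3],
    [[0.7,-5.0,0],2.25,0.3],
    [[0.5,-5.0,0],2.3,0.3],
    [[0,0,4],0,0.3],
    [[0,0,4],0,0.3],
    [[0,0,0],0,0.3],
    [[0,0,0],0,0.3]
  ]
}}

```text
time_s: 38.05
tcp_pos: [0.6628, 0.1434, 0.0723]
eef_rot: [180.0, -0.0, -33.3]
contact_force: [0.9, -0.5, 1.0]
gripper_width: 0.0106
gripper_force: 24.8
```

```bash
python3 - <<'E'
from h import *
prof("bolt_a",get_state()["tcp_pos"][2]-.009,8)
plan(.680-.022*.836,.1315+.022*.549,.02,-33.3,3)
E
```

```text
0.010629292648126303 [0.66283497 0.14342612 0.07226501] [ 1.79981823e+02 -3.08697557e-02 -3.32792701e+01]
bolt_a 0.75 [255. 225.] (array([644.8, 155.5]), array([10.6, 36.4]), 144.3) cen [645.  155.4] 442
bolt_a 0.56 [257. 163.] (array([695.7, 122.2]), array([13.8, 38.2]), 146.8) cen [694.3 123.1] 470
0.75
208 254 262 [-2.7 -0.3]
216 253 264 [-10.2   0.2]
224 253 264 [-17.7   0.2]
232 252 263 [-25.5  -0.7]
240 252 263 [-33.3  -0.7]
0.56
137 255 261 [58.4 -0.4]
145 254 262 [51.9 -0.4]
153 254 262 [45.4 -0.3]
161 254 262 [38.7 -0.3]
169 254 262 [31.9 -0.3]
177 250 266 [25.1 -0.3]
[[[-0.04, 0.04, 1.79], 0.0], [[-0.04, 0.04, 1.79], 0.0], [[-0.04, 0.04, 1.79], 0.0]]
```

Held bolt B would nearly touch bolt A (20–59 mm ahead), so I'll shift back 3 mm and sideways 8 mm, then lower.

{"method": "jog_arm", "body": {
  "moves": [
    [[-0.3,0.8,0.5],0,0.3],
    [[0,0,2.2],0,0.3],
    [[0,0,2.0],0,0.3],
    [[0,0,0.8],0,0.3],
    [[0,0,0.5],0,0.3],
    [[0,0,0],0,0.3],
    [[0,0,0],0,0.3]
  ]
}}

```text
time_s: 39.08
tcp_pos: [0.6558, 0.1386, 0.0124]
eef_rot: [-179.9, -0.0, -33.3]
contact_force: [-0.4, 0.8, -0.2]
gripper_width: 0.0108
gripper_force: 24.8
```

{"method": "jog_arm", "body": {
  "moves": [
    [[0,0,0.3],0,0.3],
    [[0,0,0.2],0,0.3],
    [[0,0,0],0,0.3],
    [[0,0,0],0,0.3]
  ]
}}

```text
time_s: 39.58
tcp_pos: [0.6555, 0.1385, 0.0071]
eef_rot: [-180.0, -0.0, -33.3]
contact_force: [-2.0, 0.4, 5.8]
gripper_width: 0.011
gripper_force: 24.7
```

{"method": "jog_arm", "body": {
  "moves": [
    [[0,0,0],0,1.5],
    [[0,0,0],0,1.9],
    [[0,0,0],0,1.9],
    [[0,0,-3],0,1.9],
    [[0,0,-5],0,2.5],
    [[-3,0,-4],0,3],
    [[-5,0,-3],0,3],
    [[-3,0,0],0,3],
    [[0,0,0],0,3],
    [[0,0,0],0,3]
  ]
}}

```text
time_s: 40.83
tcp_pos: [0.5636, 0.1988, 0.1566]
eef_rot: [180.0, -0.0, -33.3]
contact_force: [0.1, -1.1, -0.4]
gripper_width: 0.0299
gripper_force: 0.0
```

```bash
python3 - <<'E'
from h import *
s=get_state();print(s["gripper_width"],s["tcp_pos"],s["eef_rot"])
p,T=wrist(); find(p,T,["bolt_a","bolt_tray","bit_box","pliers"])
p=capture("top"); T=np.array(p["world_from_camera"]); print("top"); find(p,T,["pliers","pliers_tray","marker","scriber","marking_tray","bit_box"])
E
```

```text
0.029868177806621283 [0.56361031 0.19882378 0.1565947 ] [ 1.79998094e+02 -5.17207369e-03 -3.32751367e+01]
bolt_a 0.92 [250.  38.] (array([697.2, 121. ]), array([13.7, 38. ]), 146.8) cen [695.5 122.4] 338
bolt_a 0.65 [258.  85.] (array([655.4, 140.1]), array([13.2, 37.4]), 146.8) cen [653.9 140.2] 283
bolt_a 0.38 [248.  51.] (array([681.4, 131.2]), array([105.5, 107.6]), 56.8) cen [684.  129.3] 10603
bolt_tray 0.97 [246.  52.] (array([679.4, 131.9]), array([102.1, 103.4]), 56.8) cen [682.1 130.4] 10517
bit_box 0.63 [303. 160.] (array([562.3, 145.1]), array([46.3, 73.4]), 146.8) cen [563.2 144.4] 2831
bit_box 0.28 [250.  40.] (array([692. , 123.8]), array([12.8, 36.5]), 146.8) cen [690.6 125.1] 353
pliers 0.8 [128. 186.] (array([644.1, 333.5]), array([29.2, 70.8]), 146.8) cen [643.6 333.6] 1247
top
pliers 0.66 [251. 191.] (array([546.3, 137.2]), array([40.9, 84.4]), 119.8) cen [546.7 137.6] 127
pliers 0.6 [164. 174.] (array([580.5, 372.2]), array([ 57.3, 156.5]), 141.8) cen [578.  376.6] 605
pliers_tray 0.77 [161. 179.] (array([571.3, 361.2]), array([ 83.1, 161.8]), 135.8) cen [561.3 366.9] 818
marker 0.78 [328. 175.] (array([600.6, -74.9]), array([ 13.7, 134.7]), 148.8) cen [600.4 -74.7] 231
scriber 0.56 [305. 171.] (array([617.6, -20.5]), array([12.8, 89. ]), 150.5) cen [614.4 -18.8] 128
marking_tray 0.9 [321. 173.] (array([611.5, -51.1]), array([105.7, 169.1]), 148.5) cen [611.4 -50.3] 1986
bit_box 0.69 [249. 189.] (array([546.9, 129.1]), array([11.5, 70.7]), 146.0) cen [546.7 129.5] 110
```

```bash
python3 -c "
from plant import close_job
print(close_job())"
```

```text
the job is handed in; nothing more can be done
None
```

All five things are sorted and the job is handed in at about 41 s: the pliers are shut in the longest tray, the marker and scriber lie lengthwise in the middle one, both bolts lie flat in the square one, and the drill-bit box was not touched.

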